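Send a tube carrier down the analyser's gravity rail

ROBOT

A 6-joint arm with a two-finger parallel gripper is mounted at the origin on the work surface. World frame = base frame: x ahead of the robot, y to its left, z up, the work surface at z = 0. Lengths are in m, angles in degrees, forces in N, time in s.
With the tool pointing down it reaches from about 0.4 to 0.825 m from the base axis. Payload 7 kg.
Tool frame: the origin (TCP) lies between the finger pads; the fingertips stand 19 mm ahead of it and the grasp point (between the pads) is the TCP; x points along the fingers, y is the direction in which the jaws open and shut, and the axes are right-handed (so a half turn about x gives the same grasp; the last joint's range is limited). The gripper opens to 88 mm and grips with 3 to 60 N. Pads are 19 mm wide; open, the fingers measure 130 mm over their backs; the gripper's body (78 mm by 193 mm) begins 47 mm behind the grasp point.
Start: joints at [85.376, 20.546, 0.682, 0, -70.136, -16.507], TCP at [0.243, 0.63, 0.246] pointing down, gripper open.
Joint ranges: [-176.03, 176.03], [-82.01, 121.73], [-58.28, 71.71], [-173.87, 95.51], [-174.79, -0.11], [-173.66, 173.66]. Speed limits (degrees/s): [136.94, 136.94, 172.46, 180, 180, 180].

INTERFACE

Orientations are given as [roll, pitch, yaw] about the fixed x, y, z axes, in that order (R = Rz(yaw) Ry(pitch) Rx(roll)).
In Python, from plant import r gives the robot as it stands.
- The arm moves only by the tool send_rows, never from a script. Its argument "plan" is a list of rows, each a list of 2 entries, a list of its own where there are three numbers: the shift along the tool's x, y, z scaled (see below), then the turn, a rotation vector about the tool's x, y, z scaled (see below). A call has exactly 5 rows; each row is the pose to reach, as a shift and turn from the pose measured when the call began, along the tool's axes at that moment; what a row does not reach only later rows make up. The controller multiplies each number of a shift by 0.15 m and each number of a turn by pi/4 rad. A row lasts 1/10 s, in which the tool goes at most 50 mm and 8.59 degrees, less where a joint would pass 70% of its speed; a pose out of reach is approached as far as the arm can. A call with a number of a shift or a turn outside -1 to 1 is refused whole. A call with a gripper value outside its range is refused whole. "jaw" is the opening, from -1 (shut) to 1 (fully open), so that 0 is half open, set as the call begins (left out, the last holds). The fingers move at their own pace and stop on an object; "force" is the grip in N (left out, the last holds). Time passes only in rows, so rows that repeat a pose let the fingers close, or fill a call up. It gives the time, the measured TCP pose, the force and the opening at its end, in the units of the state.
- r.get_state(): the state, without advancing time (a new reading comes with each control period).
- r.capture(name): name is "scene" or "top"; returns a dict with "color" (420x560x3 uint8, red, green, blue), "range_z" (420x560 float32, m along the optical axis (not along the pixel's ray), 0 where there is no reading), "mtx" (3x3 intrinsics, pixels), "pose" (4x4, takes a point from camera to world coordinates). Camera axes: x right, y down, z forward; pixel columns grow to the right and rows downward; lengths in m; the calibration is good to about 2 mm. A picture is of the moment at which its call begins.
- r.close_job(): hands the job in, once; it reports no verdict.
Trained networks look in a picture, given as the dict that the camera call returned (one of the last four; its "shot" number tells which), for a name from the list of things; names that differ only in an ending like _2 or _b are one class to them, and where a whole thing is asked for, a point or a joint stands for the part that bears it (a point fixed in the world has none). Each returns a list of dicts, best first, with "score" (0 to 1); they miss things now and then, are a little off and sometimes report something else, mostly with a low value. They report only what shows in the picture. A call takes as long as a camera call.
- r.find_in(picture, target): "uv" ([column, row] in pixels, amid what is visible of it).
- r.trace(picture, target): "mask" (420x560 bool, what is visible of it) and "uv" ([column, row] in pixels, amid what is visible of it).
The state is a dict: "time_s": time; "joints": joint angles; "qd": joint speeds; "joint_torque": joint torques, N m; "tcp_pos": TCP position; "eef_rot": TCP orientation; "contact_force": force on the tool from outside, world axes, zero at the start; "moment": the same for the moment, N m; "gripper_width": finger opening in m.
Only numpy, scipy, OpenCV 4.12 (cv2) and the standard library are available. Lean on these libraries where they do the work, as an engineer would, in place of code of your own. Each camera call takes 0.05 s, during which the arm holds its last target. There are 200 camera calls.

TASK

Take the white tube carrier with the yellow caps by its black tab and hook it gently over the upper part of the sloped rail, its nose pointing downhill; let go only once the rail bears it, so that it rolls down to the catch by itself. Then push it gently on through the two sprung rollers until it clicks home against the red plunger, and leave it there. Keep the carrier upright, do not ram it, and do not disturb the other things on the bench.

Things in the scene. Friction and masses are not known exactly. Their poses are not given: they have to be found in the camera images.
- carrier: THE carrier: white, yellow caps, 168 mm tall, 0.2-0.32 kg, starts upright on the bench. Origin: centre of underside; z up; -y = nose (downhill) side; x across the rail. Block 44 (x) x 56 (y), z 0-30; caps to z 46; plate at x -9 to -5, y +-14 joins block and saddle. Contact forces carrier-stand (sum): below 15 N while hooking on, 30 N always: press with about 3 N, push with under 15 N.
- hook (a point): inside the carrier's hook, at carrier (0,0,112): level with the undersides of its two orange wheels (y +-20), which roll on the rail's crest. Saddle above: x +-9.3, y +-28, z 120-130. Lip on the +x side, x 5 to 9, y +-20, down to z 103. The hook is open towards +x between lip and caps (z 46): the rail enters there, then goes up between plate and lip, 10.5 mm apart (1.2 mm play each side).
- tab (a point): centre of the carrier's black grip tab, at carrier (0,0,149): 12 (x) x 24 (y) mm, z 130 to 168, nothing beside or above it.
- push_face (a point): centre of the saddle's flat uphill end, at carrier (0,28,125), 18 mm wide, z 120 to 130: the face to push on, towards carrier -y. On the rail it stands straight over the crest, its lower edge 8 mm above it; only the bare rail lies uphill of it.
- pins (a point): midway between the two upright steel pins (radius 5) of the carrier's nose, at carrier (0,-42,123); pin centres at x +-8, z 115 to 130; nose ends at y -47.
- stand: fixed rail stand. Origin: centre of underside of its white foot plate (130 x 420 x 12 mm); z up; +y = upper end. Steel rail along y at x=0, falling 8 degrees to -y, from upper post (y 185, 14 thick, up to z 235) to lower post (y -195); round crest 8 wide, bar 13 tall, free below. Posts' clamps set its height, up to 12 mm above or below the nominal: NOT measured, feel for it. Slope is constant.
- load_spot (a point): point of the NOMINAL rail crest at stand (0, 90, 181 mm), a good place for the hook point (any stand y above 40 will do; keep 50 clear of the post). The true crest lies up to 12 mm higher or lower, square to the slope; axes as the stand's. Best tilt the carrier 8 degrees, nose down, to the slope. Let go, it rolls down by itself at about 0.15 m/s (braked wheels).
- catch_spot (a point): NOMINAL catch on the crest, stand (0,-121,151 mm). The blue catch unit is clamped up to 10 mm up or down the rail from here, NOT measured. Two upright sprung steel rollers (radius 6, centres 13 mm either side of rail, 2 to 18 mm over crest). Blue arms end 14 mm uphill of rollers, 32 to 48 mm either side of rail. Carrier let go rests with its pins 10 mm uphill of the rollers.
- plunger (a joint): red plunger in the catch unit, m pressed in: 0 out, about 0.006 with the carrier home, 0.016 hard end. Home is 20 mm of travel down the rail beyond where the carrier came to rest: it snaps between the rollers, which close behind its pins. The push peaks at about 10 N half way, then drops; past home the plunger gives 9 mm on a soft spring (4 N), then it is solid.
- roller_left (a joint): travel of the catch roller on the stand's -x side, m outwards against its spring: 0 when closed, up to 0.006 while the carrier's pin passes.
- roller_right (a joint): the same for the roller on the stand's +x side.
- spare: Bystander: a carrier of the same shape but with grey block and blue caps. Leave it standing where it is.
- rack: Bystander: white tube rack, 70 x 160 mm, 92 mm tall; origin centre of the underside.
- cup: Bystander: clear specimen jar with blue cap, 56 mm diameter, 55 mm tall; origin centre of the underside.
- reagent: Bystander: amber bottle, 52 mm diameter, 120 mm tall; origin centre of the underside.
- slidebox: Bystander: green slide box 85 x 110 x 32 mm; origin centre of the underside.
- dish: Bystander: red covered dish, 90 mm diameter, 20 mm tall; origin centre of the underside.

How it is judged (in metres and radians):
On the way, in this order (a step that is already met when the one before it is completed fails the run):
1. the carrier, still held, is hooked over the upper part of the rail and the rail bears on it (contact force between the fingers and carrier above 1 N and contact force between carrier and stand above 1 N and angle between the y axis of carrier and the y axis of stand, either way round below 0.3 rad and y of hook in the frame of stand above 0.04 m and z of hook in the frame of stand between 0.15 and 0.21 m and x of hook in the frame of stand between -0.006 and 0.006 m), for 0.1 s.
2. let go, the carrier has rolled down by itself and rests against the catch, touched by nothing but the stand (contact force between each of the arm, the fingers and carrier below 0.05 N and contact force between carrier and stand above 0.5 N and linear speed of carrier below 0.02 m/s and value of joint plunger below 0.002 m and y of hook in the frame of stand below -0.05 m and z of hook in the frame of stand above 0.13 m), for 0.2 s.
At the end, for the whole second after the job is handed in: The carrier hangs on the rail at rest, within 17 degrees of upright, behind the closed catch: plunger pressed in 4 to 12 mm, both rollers back to within 3 mm, nothing touching it but the stand (value of joint plunger between 0.004 and 0.012 m and value of joint each of roller_left, roller_right below 0.003 m and contact force between carrier and stand above 0.5 N and angle between carrier's own z axis and vertical below 0.3 rad and linear speed of carrier below 0.01 m/s and y of hook in the frame of stand below -0.07 m and z of hook in the frame of stand above 0.13 m).
It fails at once if while it is being hooked on, over the upper half of the rail, the carrier presses or strikes the stand with contact forces of more than 15 N in all (contact force between carrier and stand above 15 N and y of hook in the frame of stand above 0 m).
It fails at once if the carrier presses or strikes the stand with contact forces of more than 30 N in all (contact force between carrier and stand above 30 N).
It fails at once if the carrier is tipped more than 35 degrees (angle between carrier's own z axis and vertical above 0.61 rad).
It fails at once if a bystander is moved more than 20 mm (distance of any of spare, rack, cup, reagent, slidebox, dish from where it was at the start of the episode above 0.02 m).
It also fails if it takes over 62 s, if anything falls off the work surface, if the arm or the gripper's body presses on something with over 40 N, if the wrist force passes 120 N, or if a joint passes its speed limit or range.

## Working session

There is one attempt and no reset: what is moved stays moved. The work goes in short steps, Python scripts to look and compute and a tool call to move; the robot and the scene stay as the last step left them, time stands still between calls to the robot, and variables do not carry over. Pictures are saved under pics/ and viewed, about 8 in all and at most 12, crops included, and the job is handed in when it is done.

Besides the shell and the picture viewer there is one more tool, called after "Call:" as name(argument=value, ...), one argument or row to a line, values as JSON. send_rows: Moves the arm, as the interface text tells. Its arguments: {"type":"object","properties":{"plan":{"type":"array"},"jaw":{"type":"number"},"force":{"type":"number"}},"required":["plan"]}

```bash
ls; mkdir -p pics; cat > h.py <<'E'
import numpy as np, cv2
from scipy.spatial.transform import Rotation as R
from plant import r
def pts(p,mask=None):
    z=p["range_z"]; v,u=np.nonzero((z>0) if mask is None else (mask&(z>0)))
    K=p["mtx"]; d=z[v,u]
    c=np.stack([(u-K[0,2])/K[0,0]*d,(v-K[1,2])/K[1,1]*d,d],1)
    T=p["pose"]; return c@T[:3,:3].T+T[:3,3]
def save(p,n): cv2.imwrite("pics/"+n,p["color"][...,::-1])
E
python3 - <<'E'
from h import *
print({k:np.round(v,3) for k,v in r.get_state().items()})
ps={n:r.capture(n) for n in("scene","top")}
im=np.hstack([ps[n]["color"] for n in ps]); 
for n,p in ps.items():
    save(p,n+".png"); print(n,np.round(p["pose"],3).tolist(),np.round(p["mtx"],1).tolist())
    for t in["carrier","stand","spare","rack","cup","reagent","slidebox","dish","tab","plunger","roller_left"]:
        for d in r.trace(p,t)[:2]:
            q=pts(p,d["mask"])
            if len(q): print(n,t,round(d["score"],2),np.round(d["uv"]),len(q),"med",np.round(np.median(q,0),3),"lo",np.round(np.percentile(q,2,0),3),"hi",np.round(np.percentile(q,98,0),3))
E
```

```text
pics
{'time_s': np.float64(0.0), 'joints': array([ 8.5378e+01,  2.0591e+01,  6.3500e-01, -2.1000e-02, -7.0136e+01,
       -1.6505e+01]), 'qd': array([-0.015,  0.006, -0.066,  0.008,  0.094, -0.002]), 'joint_torque': array([-1.0000e-03, -5.8272e+01,  2.9306e+01,  6.9970e+00,  7.0000e-03,
       -0.0000e+00]), 'tcp_pos': array([0.243, 0.629, 0.245]), 'eef_rot': array([  94.37 ,   89.906, -106.764]), 'contact_force': array([-0.047,  0.01 ,  0.552]), 'moment': array([0.043, 0.023, 0.039]), 'gripper_width': np.float64(0.088)}
scene [[-0.734, 0.483, -0.477, 1.099], [0.679, 0.52, -0.519, 0.651], [-0.003, -0.705, -0.71, 0.97], [0.0, 0.0, 0.0, 1.0]] [[427.7, 0.0, 280.7], [0.0, 427.7, 204.0], [0.0, 0.0, 1.0]]
scene carrier 0.9 [271. 182.] 549 med [ 0.459 -0.108  0.046] lo [ 0.439 -0.151  0.004] hi [ 0.478 -0.085  0.166]
scene stand 0.68 [247. 225.] 6137 med [ 0.613 -0.026  0.013] lo [ 0.548 -0.24   0.007] hi [0.671 0.157 0.21 ]
scene spare 0.88 [371. 250.] 875 med [0.44  0.287 0.061] lo [ 0.36  0.24 -0.  ] hi [0.462 0.315 0.167]
scene spare 0.23 [246. 226.] 6386 med [ 0.612 -0.028  0.013] lo [
[... 1581 characters left out ...]
 lo [0.5   0.397 0.003] hi [0.591 0.554 0.094]
top rack 0.69 [435. 253.] 507 med [ 0.422 -0.376  0.081] lo [ 0.399 -0.403  0.01 ] hi [ 0.447 -0.363  0.123]
top cup 0.91 [429. 207.] 445 med [ 0.548 -0.376  0.054] lo [ 0.525 -0.423 -0.001] hi [ 0.583 -0.355  0.059]
top reagent 0.94 [436. 254.] 511 med [ 0.422 -0.376  0.081] lo [ 0.399 -0.401  0.009] hi [ 0.447 -0.363  0.123]
top slidebox 0.94 [163. 154.] 1207 med [0.69  0.369 0.032] lo [0.641 0.312 0.01 ] hi [0.739 0.427 0.037]
top tab 0.82 [334. 243.] 444 med [ 0.446 -0.113  0.127] lo [ 0.431 -0.169  0.002] hi [ 0.472 -0.087  0.17 ]
top plunger 0.21 [437. 256.] 494 med [ 0.422 -0.376  0.082] lo [ 0.399 -0.4    0.014] hi [ 0.447 -0.363  0.123]
```

```bash
python3 - <<'E'
import cv2
t=cv2.imread("pics/top.png");s=cv2.imread("pics/scene.png")
a=cv2.resize(t[110:290,210:410],None,fx=2,fy=2,interpolation=cv2.INTER_CUBIC)
b=cv2.resize(s[110:310,150:350],None,fx=2,fy=2,interpolation=cv2.INTER_CUBIC)
import numpy as np
o=np.zeros((400,800,3),np.uint8);o[:360,:400]=a;o[:,400:]=b
cv2.imwrite("pics/crop1.png",o)
E
```

```text
(no output)
```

View pics/scene.png

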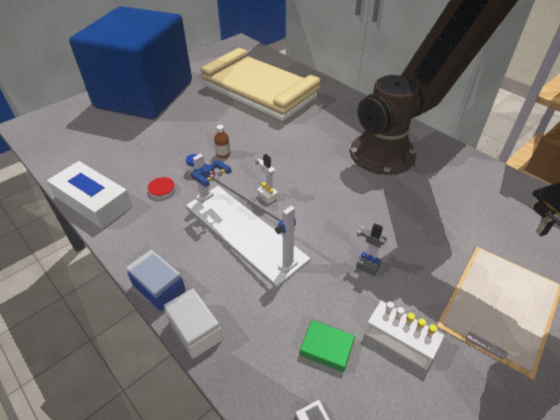

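View pics/crop1.png

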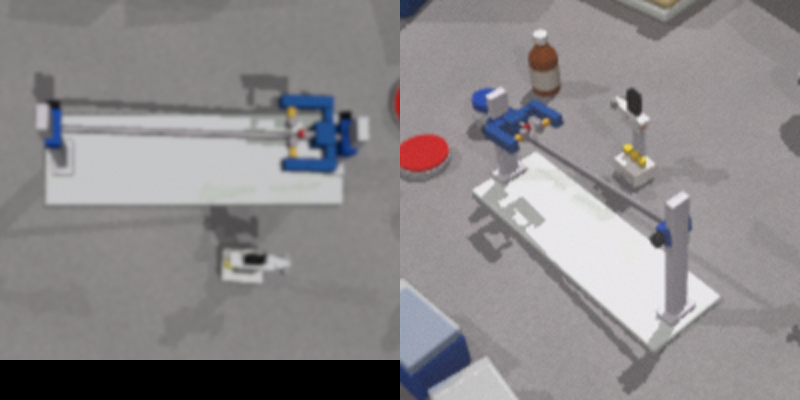

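The scene picture shows the carrier (yellow caps, ~(268,180)) on the robot side of the stand. The upper post is at (288,240) and the blue catch at (205,168). In the crop, the carrier's nose points right, which is world −y (downhill), and the stand lies on its +x side. Next I'll fit the poses.

```bash
cat > fit.py <<'E'
from h import *
def fit():
    out={}
    for n in("top","scene"):
        p=r.capture(n); q=pts(p)
        f=q[(q[:,0]>.5)&(q[:,0]<.72)&(q[:,1]>-.27)&(q[:,1]<.18)]
        pl=f[(f[:,2]>.007)&(f[:,2]<.017)]
        rc=cv2.minAreaRect((pl[:,:2]*1000).astype(np.float32)); print(n,"foot",rc,len(pl),np.median(pl[:,2]))
        rail=f[(f[:,2]>.12)&(f[:,1]>-.10)&(f[:,1]<.12)&(f[:,0]>.57)&(f[:,0]<.65)]
        if len(rail)>10:
            for k in(0,2):
                c=np.polyfit(rail[:,1],rail[:,k],1);e=rail[:,k]-np.polyval(c,rail[:,1]);m=abs(e)<.006
                c=np.polyfit(rail[m,1],rail[m,k],1); print(n,"rail axis",k,c,m.sum(),np.std(e[m]))
        for lo,hi,nm in((.135,.18,"tab"),(.115,.133,"saddle+pins"),(.05,.11,"plate"),(.0260,.034,"blocktop"),(.04,.05,"caps")):
            g=q[(q[:,0]>.4)&(q[:,0]<.5)&(q[:,1]>-.18)&(q[:,1]<-.05)&(q[:,2]>lo)&(q[:,2]<hi)]
            if len(g)>5: print(n,nm,len(g),np.round(np.median(g,0),4),np.round(g.min(0),3),np.round(g.max(0),3),cv2.minAreaRect((g[:,:2]*1000).astype(np.float32)))
fit()
E
python3 fit.py
```

```text
top foot ((598.980712890625, -40.75099182128906), (195.29139709472656, 431.4526672363281), 2.4367332458496094) 5126 0.012774470442422636
top rail axis 0 [-0.02277176  0.60250843] 337 0.0022794490857071825
top rail axis 2 [0.14290331 0.16748328] 300 0.0020217146655131394
top tab 75 [ 0.4494 -0.1124  0.1684] [ 0.436 -0.159  0.135] [ 0.458 -0.095  0.172] ((448.2148742675781, -126.95857238769531), (64.64258575439453, 19.48845863342285), 85.82550048828125)
top saddle+pins 156 [ 0.4481 -0.1348  0.1303] [ 0.436 -0.16   0.116] [ 0.46  -0.086  0.133] ((450.6924743652344, -123.63362884521484), (73.98883056640625, 22.50735855102539), 84.3910140991211)
top plate 22 [ 0.4416 -0.113   0.0795] [ 0.44  -0.127  0.054] [ 0.445 -0.1    0.109] ((441.3783874511719, -113.4040298461914), (27.39658546447754, 2.5720388889312744), 81.16442108154297)
top blocktop 138 [ 0.4399 -0.1056  0.0305] [ 0.429 -0.143  0.026] [ 0.475 -0.086  0.034] ((452.2742919921875, -113.83345031738281), (54.9449462890625, 43.77947998046875), 86.28427124023438)
top caps 12 [ 0.4476 -0.0958  0.0463] [ 0.441 -0.116  0.04 ] [ 0.457 -0.08
[... 638 characters left out ...]
6   0.116] [ 0.465 -0.086  0.133] ((454.6194152832031, -122.69991302490234), (74.30451965332031, 23.218650817871094), 85.20094299316406)
scene plate 73 [ 0.448  -0.1085  0.0736] [ 0.443 -0.132  0.05 ] [ 0.464 -0.095  0.11 ] ((452.7323913574219, -112.81987762451172), (37.30629348754883, 20.201826095581055), 87.5880126953125)
scene blocktop 106 [ 0.4656 -0.1047  0.0292] [ 0.434 -0.144  0.026] [ 0.479 -0.085  0.034] ((458.671875, -114.00070190429688), (43.391109466552734, 59.4770622253418), 5.728076934814453)
scene caps 67 [ 0.4557 -0.1109  0.0449] [ 0.443 -0.139  0.04 ] [ 0.463 -0.089  0.049] ((452.95135498046875, -113.85392761230469), (20.64427375793457, 50.5930061340332), 0.3997456729412079)
```

```bash
cat > to.py <<'E'
import sys
from h import *
# to.py x y z yaw tilt : carrier-like frame (tilt nose-down about own x); tool x down, tool y = sg*carrier x
def Rt(yaw,tilt,sg):
    C=R.from_euler("z",yaw,degrees=True)*R.from_euler("x",tilt,degrees=True)
    c=C.as_matrix(); x=-c[:,2]; y=sg*c[:,0]; return R.from_matrix(np.stack([x,y,np.cross(x,y)],1))
def now():
    s=r.get_state(); return s,np.array(s["tcp_pos"]),R.from_euler("xyz",s["eef_rot"],degrees=True)
if __name__=="__main__":
    a=list(map(float,sys.argv[1:6])); s,p,R0=now()
    print("t",s["time_s"],"tcp",np.round(p,4),"F",np.round(s["contact_force"],2),"w",round(float(s["gripper_width"]),4),"j",np.round(s["joints"],1))
    print("axes x,y,z:",np.round(R0.as_matrix().T,3).tolist())
    for sg in(1,-1):
        d=R0.inv().apply(np.array(a[:3])-p)/.15; w=(R0.inv()*Rt(a[3],a[4],sg)).as_rotvec()/(np.pi/4)
        print(sg,"shift",np.round(d,4),"turn",np.round(w,3))
E
python3 to.py .4535 -.1137 .27 -5 0
```

```text
t 1.3 tcp [0.2433 0.6296 0.2456] F [ 0.16  0.11 -0.07] w 0.0874 j [ 85.4  20.5   0.7   0.  -70.1 -16.5]
axes x,y,z: [[0.0, 0.0, -1.0], [-0.36, -0.933, -0.0], [-0.933, 0.36, -0.0]]
1 shift [-0.1628  4.1172 -3.0932] turn [-2.358 -0.     0.   ]
-1 shift [-0.1628  4.1172 -3.0932] turn [1.642 0.    0.   ]
```

Call:
send_rows(
  plan=[
    [[-0.06,0.2,-0.25],[0.14,0,0]],
    [[-0.12,0.4,-0.5],[0.28,0,0]],
    [[-0.18,0.6,-0.75],[0.42,0,0]],
    [[-0.2,0.8,-1],[0.56,0,0]],
    [[-0.2,0.8,-1],[0.7,0,0]],
  ],
  jaw=0,
  force=20,
)

```text
time_s: 1.8
tcp_pos: [0.342, 0.4597, 0.2772]
eef_rot: [-63.8, 89.9, 63.1]
contact_force: [-0.9, 0.8, 0.2]
gripper_width: 0.0532
```

```bash
python3 to.py .4535 -.1137 .27 -5 0
```

```text
t 1.8 tcp [0.342  0.4597 0.2772] F [-0.9   0.78  0.23] w 0.0532 j [ 72.9   9.8  -9.8   0.  -70.3 -36. ]
axes x,y,z: [[0.001, 0.001, -1.0], [-0.799, -0.601, -0.001], [-0.601, 0.799, 0.001]]
1 shift [ 0.043   1.7022 -3.5024] turn [-3.068e+00 -2.000e-03  2.000e-03]
-1 shift [ 0.043   1.7022 -3.5024] turn [0.932 0.002 0.001]
```

Call:
send_rows(
  plan=[
    [[0,0.07,-0.3],[0.15,0,0]],
    [[0,0.15,-0.6],[0.3,0,0]],
    [[0,0.22,-0.9],[0.45,0,0]],
    [[0,0.25,-1],[0.6,0,0]],
    [[0,0.25,-1],[0.6,0,0]],
  ],
)

```text
time_s: 2.3
tcp_pos: [0.4027, 0.3152, 0.2777]
eef_rot: [-38.7, 89.8, 60.9]
contact_force: [-0.4, 0.3, -0.4]
gripper_width: 0.0438
```

```bash
python3 to.py .4535 -.1137 .27 -5 0
```

```text
t 2.3 tcp [0.4027 0.3152 0.2777] F [-0.37  0.33 -0.36] w 0.0438 j [ 60.1   3.7 -16.8  -0.  -69.3 -50.5]
axes x,y,z: [[0.001, 0.002, -1.0], [-0.986, -0.167, -0.002], [-0.167, 0.986, 0.002]]
1 shift [ 0.0449  0.1439 -2.8759] turn [-3.675e+00 -3.000e-03  4.000e-03]
-1 shift [ 0.0449  0.1439 -2.8759] turn [0.325 0.003 0.002]
```

Call:
send_rows(
  plan=[
    [[0,0,-0.3],[0.15,0,0]],
    [[0,0,-0.6],[0.3,0,0]],
    [[0,0,-0.9],[0.325,0,0]],
    [[0,0,-1],[0.325,0,0]],
    [[0,0,-1],[0.325,0,0]],
  ],
)

```text
time_s: 2.8
tcp_pos: [0.428, 0.1664, 0.2777]
eef_rot: [-28.2, 89.8, 56.8]
contact_force: [0.4, 0.3, -0.1]
gripper_width: 0.0439
```

Call:
send_rows(
  plan=[
    [[0,-0.05,-0.3],[0,0,0]],
    [[0,-0.1,-0.6],[0,0,0]],
    [[0,-0.16,-0.9],[0,0,0]],
    [[0,-0.17,-1],[0,0,0]],
    [[0,-0.17,-1],[0,0,0]],
  ],
)

```text
time_s: 3.3
tcp_pos: [0.4408, 0.0142, 0.2773]
eef_rot: [-29.8, 89.8, 55.2]
contact_force: [0.2, 0.7, 0.7]
gripper_width: 0.0441
```

```bash
python3 to.py .4535 -.1137 .21 -5 0
```

```text
t 3.3 tcp [0.4408 0.0142 0.2773] F [0.19 0.68 0.7 ] w 0.0441 j [ 27.5  -3.6 -24.1  -0.1 -69.3 -32.5]
axes x,y,z: [[0.002, 0.003, -1.0], [-0.996, 0.087, -0.002], [0.087, 0.996, 0.003]]
1 shift [ 0.4463 -0.1583 -0.8433] turn [ 4.e+00  3.e-03 -6.e-03]
-1 shift [ 0.4463 -0.1583 -0.8433] turn [-0.     0.004  0.002]
```

Call:
send_rows(
  plan=[
    [[0.1,-0.05,-0.25],[0,0,0]],
    [[0.25,-0.1,-0.5],[0,0,0]],
    [[0.4,-0.16,-0.75],[0,0,0]],
    [[0.4,-0.16,-0.843],[0,0.004,0.002]],
    [[0.4,-0.16,-0.843],[0,0.004,0.002]],
  ],
)

```text
time_s: 3.8
tcp_pos: [0.4541, -0.1138, 0.2164]
eef_rot: [118.6, 89.9, -156.4]
contact_force: [0.2, -0.0, 0.2]
gripper_width: 0.0441
```

```bash
python3 to.py .4535 -.1137 .152 -5 0; python3 - <<'E'
from h import *
a=r.capture("scene")["color"][120:220,220:320];b=r.capture("top")["color"][180:280,280:380]
cv2.imwrite("pics/c2.png",cv2.resize(np.hstack([a,b]),None,fx=4,fy=4,interpolation=3)[...,::-1])
E
```

```text
t 3.8 tcp [ 0.4541 -0.1138  0.2164] F [ 0.24 -0.01  0.24] w 0.0441 j [ 10.1   2.1 -26.9   0.  -61.1 -15.2]
axes x,y,z: [[-0.002, -0.001, -1.0], [-0.996, 0.088, 0.002], [0.088, 0.996, -0.001]]
1 shift [0.4292 0.0037 0.001 ] turn [ 3.999e+00 -3.000e-03  2.000e-03]
-1 shift [0.4292 0.0037 0.001 ] turn [-0.001 -0.001 -0.002]
```

View pics/c2.png

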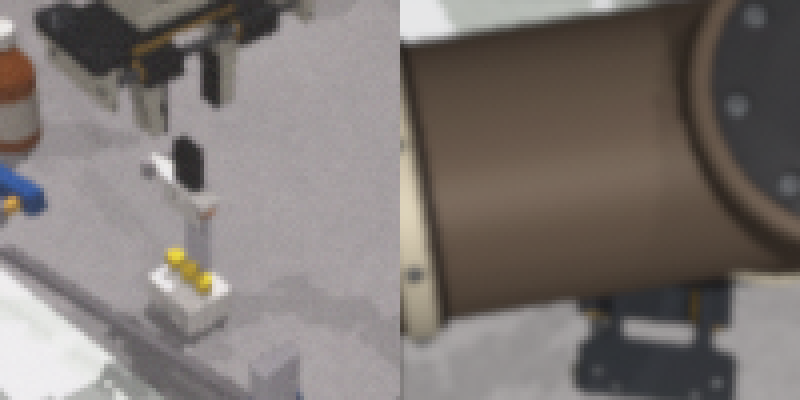

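The picture shows the two fingers (tips at ~(150,128) and (212,100)) either side of the black tab (188,165). The alignment is good, so I'll descend and grip.

Call:
send_rows(
  plan=[
    [[0.12,0,0],[0,0,0]],
    [[0.24,0,0],[0,0,0]],
    [[0.34,0,0],[0,0,0]],
    [[0.43,0,0],[0,0,0]],
    [[0.43,0,0],[0,0,0]],
  ],
)

```text
time_s: 4.4
tcp_pos: [0.4545, -0.1111, 0.1523]
eef_rot: [77.6, 90.0, 162.8]
contact_force: [0.2, 0.1, 0.2]
gripper_width: 0.0438
```

Call:
send_rows(
  plan=[
    [[0,0,0],[0,0,0]],
    [[0,0,0],[0,0,0]],
    [[0,0,0],[0,0,0]],
    [[0,0,0],[0,0,0]],
    [[0,0,0],[0,0,0]],
  ],
  jaw=-1,
  force=25,
)

```text
time_s: 4.9
tcp_pos: [0.4546, -0.1111, 0.1526]
eef_rot: [-35.3, 90.0, 49.8]
contact_force: [-2.6, 1.0, 5.6]
gripper_width: 0.0122
```

```bash
python3 to.py .4535 -.1137 .24 1.2 0; python3 fit.py | grep -v foot
```

```text
t 4.9 tcp [ 0.4546 -0.1111  0.1526] F [-2.62  1.03  5.58] w 0.0122 j [ 10.5   5.9 -32.1  -0.  -52.  -15.3]
axes x,y,z: [[0.0, 0.0, -1.0], [-0.996, 0.085, -0.0], [0.085, 0.996, 0.0]]
1 shift [-0.5826  0.0055 -0.0178] turn [ 3.865  0.    -0.   ]
-1 shift [-0.5826  0.0055 -0.0178] turn [-0.135  0.     0.   ]
top rail axis 0 [-0.02209693  0.60247925] 337 0.002274639224272191
top rail axis 2 [0.141171   0.16767264] 295 0.0019384105853642204
scene rail axis 0 [-0.02297877  0.60764681] 271 0.0019733043729276566
scene rail axis 2 [0.14090416 0.16489678] 228 0.003184625390590892
scene tab 171 [ 0.4598 -0.1023  0.1567] [ 0.434 -0.125  0.136] [ 0.483 -0.096  0.18 ] ((460.5174865722656, -102.62665557861328), (23.734832763671875, 52.102882385253906), 59.29789352416992)
scene saddle+pins 74 [ 0.4616 -0.1037  0.1267] [ 0.447 -0.16   0.115] [ 0.468 -0.086  0.132] ((456.42974853515625, -122.6572494506836), (73.84369659423828, 20.380023956298828), 87.40430450439453)
scene plate 73 [ 0.4499 -0.1091  0.0755] [ 0.445 -0.137  0.05 ] [ 0.466 -0.094  0.109] ((454.7503356933594, -114.81446838378906), (42.538978576660156, 20.190908432006836), 85.9292221069336)
scene blocktop 108 [ 0.4665 -0.1072  0.0296] [ 0.436 -0.145  0.026] [ 0.481 -0.085  0.034] ((462.5968017578125, -112.09761047363281), (43.869056701660156, 61.19447708129883), 14.271297454833984)
scene caps 60 [ 0.4568 -0.1131  0.0452] [ 0.446 -0.137  0.04 ] [ 0.466 -0.088  0.05 ] ((455.6795654296875, -112.7622299194336), (49.395774841308594, 19.07699966430664), 87.89349365234375)
```

Call:
send_rows(
  plan=[
    [[-0.1,0,0.03],[0,0,0]],
    [[-0.2,0,0.15],[0,0,0]],
    [[-0.32,0,0.3],[-0.04,0,0]],
    [[-0.44,0,0.45],[-0.09,0,0]],
    [[-0.52,0,0.6],[-0.14,0,0]],
  ],
)

```text
time_s: 5.5
tcp_pos: [0.4623, -0.0208, 0.2315]
eef_rot: [-65.3, 90.0, 26.2]
contact_force: [0.5, 0.0, -1.8]
gripper_width: 0.0115
```

```bash
python3 to.py .555 .031 .2306 1.29 8
```

```text
t 5.5 tcp [ 0.4623 -0.0208  0.2315] F [ 0.49  0.04 -1.76] w 0.0115 j [ 21.9   0.7 -26.2  -0.  -63.1 -20.4]
axes x,y,z: [[0.001, 0.0, -1.0], [-1.0, -0.026, -0.001], [-0.026, 1.0, 0.0]]
1 shift [ 0.0069 -0.627   0.3291] turn [-3.986e+00 -1.000e-03 -2.780e-01]
-1 shift [ 0.0069 -0.627   0.3291] turn [ 0.005 -0.177  0.001]
```

Call:
send_rows(
  plan=[
    [[0.007,-0.13,0.08],[0,-0.04,0]],
    [[0.007,-0.26,0.16],[0,-0.08,0]],
    [[0.007,-0.4,0.24],[0,-0.12,0]],
    [[0.007,-0.52,0.33],[0,-0.16,0]],
    [[0.007,-0.6,0.33],[0.005,-0.178,0]],
  ],
)

```text
time_s: 6.0
tcp_pos: [0.5518, 0.032, 0.2298]
eef_rot: [0.3, 81.9, 91.5]
contact_force: [0.8, -0.4, -2.6]
gripper_width: 0.0122
```

```bash
python3 to.py .604 .031 .2306 1.29 8; python3 - <<'E'
from h import *
p=r.capture("scene");q=pts(p)
a=p["color"][130:290,180:340];save(p,"s3.png")
t=r.capture("top");b=t["color"][110:270,210:370]
cv2.imwrite("pics/c3.png",cv2.resize(np.hstack([a,b]),None,fx=2.5,fy=2.5,interpolation=3)[...,::-1])
E
```

```text
t 6.0 tcp [0.5518 0.032  0.2298] F [ 0.82 -0.36 -2.61] w 0.0122 j [ 18.1   9.9 -12.9  -8.6 -65.1 -13.4]
axes x,y,z: [[-0.004, 0.141, -0.99], [-1.0, -0.022, 0.001], [-0.022, 0.99, 0.141]]
1 shift [-0.0076 -0.3479 -0.0132] turn [ 4.e+00 -1.e-03 -4.e-03]
-1 shift [-0.0076 -0.3479 -0.0132] turn [-0.     0.002 -0.001]
```

View pics/c3.png

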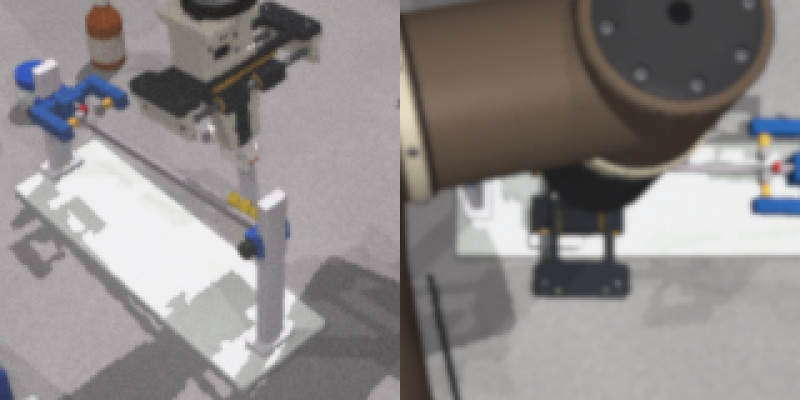

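Call:
send_rows(
  plan=[
    [[-0.01,-0.06,-0.01],[0,0,0]],
    [[-0.01,-0.12,-0.01],[0,0,0]],
    [[-0.01,-0.18,-0.01],[0,0,0]],
    [[-0.01,-0.22,-0.01],[0,0,0]],
    [[-0.01,-0.22,-0.01],[0,0,0]],
  ],
)

```text
time_s: 6.6
tcp_pos: [0.5855, 0.0299, 0.2304]
eef_rot: [0.6, 82.0, 91.8]
contact_force: [-1.2, 0.1, -1.8]
gripper_width: 0.0118
```

Call:
send_rows(
  plan=[
    [[0,-0.015,0],[0,0,0]],
    [[0,-0.03,0],[0,0,0]],
    [[0,-0.045,0],[0,0,0]],
    [[0,-0.06,0],[0,0,0]],
    [[0,-0.06,0],[0,0,0]],
  ],
)

```text
time_s: 7.1
tcp_pos: [0.5948, 0.0302, 0.2305]
eef_rot: [0.4, 82.0, 91.7]
contact_force: [-0.2, 0.1, -2.9]
gripper_width: 0.0122
```

Past the lip with no contact. I'll creep on until the plate touches the rail.

Call:
send_rows(
  plan=[
    [[0,-0.01,0],[0,0,0]],
    [[0,-0.02,0],[0,0,0]],
    [[0,-0.03,0],[0,0,0]],
    [[0,-0.03,0],[0,0,0]],
    [[0,-0.03,0],[0,0,0]],
  ],
)

```text
time_s: 7.6
tcp_pos: [0.5992, 0.0302, 0.2304]
eef_rot: [0.6, 82.0, 91.8]
contact_force: [-0.0, -0.2, -2.5]
gripper_width: 0.0119
```

Call:
send_rows(
  plan=[
    [[0,-0.008,0],[0,0,0]],
    [[0,-0.016,0],[0,0,0]],
    [[0,-0.02,0],[0,0,0]],
    [[0,-0.02,0],[0,0,0]],
    [[0,-0.02,0],[0,0,0]],
  ],
)

```text
time_s: 8.1
tcp_pos: [0.6022, 0.0303, 0.2303]
eef_rot: [0.6, 82.0, 91.8]
contact_force: [0.6, -0.2, -2.4]
gripper_width: 0.0116
```

Call:
send_rows(
  plan=[
    [[0,-0.005,0],[0,0,0]],
    [[0,-0.01,0],[0,0,0]],
    [[0,-0.013,0],[0,0,0]],
    [[0,-0.013,0],[0,0,0]],
    [[0,-0.013,0],[0,0,0]],
  ],
)

```text
time_s: 8.6
tcp_pos: [0.6042, 0.0303, 0.2303]
eef_rot: [0.6, 82.0, 91.8]
contact_force: [0.7, -0.2, -2.8]
gripper_width: 0.0118
```

Call:
send_rows(
  plan=[
    [[0,-0.005,0],[0,0,0]],
    [[0,-0.01,0],[0,0,0]],
    [[0,-0.01,0],[0,0,0]],
    [[0,-0.01,0],[0,0,0]],
    [[0,-0.01,0],[0,0,0]],
  ],
)

```text
time_s: 9.1
tcp_pos: [0.6057, 0.0304, 0.2303]
eef_rot: [0.6, 82.0, 91.8]
contact_force: [-0.3, 0.7, -2.6]
gripper_width: 0.012
```

Call:
send_rows(
  plan=[
    [[0,-0.005,0],[0,0,0]],
    [[0,-0.01,0],[0,0,0]],
    [[0,-0.01,0],[0,0,0]],
    [[0,-0.01,0],[0,0,0]],
    [[0,-0.01,0],[0,0,0]],
  ],
)

```text
time_s: 9.6
tcp_pos: [0.6063, 0.0303, 0.2298]
eef_rot: [1.5, 82.0, 92.7]
contact_force: [-4.6, 0.2, -2.4]
gripper_width: 0.0117
```

```bash
python3 - <<'E'
from h import *
f=[];
for i in range(6):
    p=r.capture("scene"); s=r.get_state(); f.append(np.r_[s["contact_force"],s["moment"]])
print(np.round(np.mean(f,0),2),np.round(np.std(f,0),2))
cv2.imwrite("pics/c4.png",cv2.resize(p["color"][160:260,220:320],None,fx=6,fy=6,interpolation=3)[...,::-1])
E
```

```text
[-5.68 -0.24 -2.92 -0.62  2.14  0.31] [0.6  0.47 0.39 0.03 0.05 0.03]
```

View pics/c4.png

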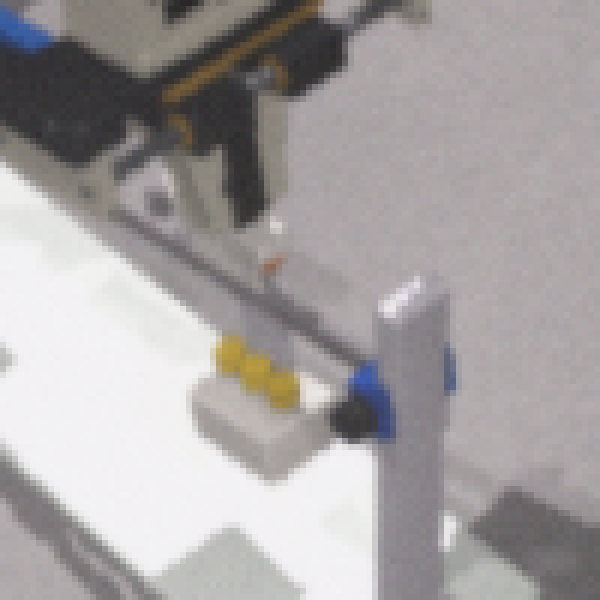

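The carrier's plate rests against the near side of the rail, with the caps below the rail and the lip beyond it. In the crop the orange wheel is at (272,268) and the caps at (257,372). I'll back off 1.3 mm, then lower.

Call:
send_rows(
  plan=[
    [[0,0.006,0],[0,0,0]],
    [[0,0.011,0],[0,0,0]],
    [[0.01,0.011,0],[0,0,0]],
    [[0.02,0.011,0],[0,0,0]],
    [[0.03,0.011,0],[0,0,0]],
  ],
)

```text
time_s: 10.4
tcp_pos: [0.6048, 0.031, 0.2253]
eef_rot: [1.2, 82.0, 92.4]
contact_force: [0.1, 0.3, -2.2]
gripper_width: 0.0122
```

```bash
python3 to.py .6047 .0303 .2260 1.29 8
```

```text
t 10.4 tcp [0.6048 0.031  0.2253] F [ 0.12  0.27 -2.23] w 0.0122 j [ 16.4  15.1  -6.7  -8.5 -66.5 -11.9]
axes x,y,z: [[-0.006, 0.139, -0.99], [-1.0, -0.021, 0.003], [-0.021, 0.99, 0.139]]
1 shift [-0.0049  0.0011 -0.0037] turn [ 3.998 -0.006 -0.   ]
-1 shift [-0.0049  0.0011 -0.0037] turn [-0.002  0.    -0.004]
```

Call:
send_rows(
  plan=[
    [[0.008,0,0],[0,0,-0.004]],
    [[0.016,0,0],[0,0,-0.004]],
    [[0.024,0,0],[0,0,-0.004]],
    [[0.024,0,0],[0,0,-0.004]],
    [[0.024,0,0],[0,0,-0.004]],
  ],
)

```text
time_s: 10.9
tcp_pos: [0.6048, 0.0315, 0.2217]
eef_rot: [-0.0, 82.0, 91.2]
contact_force: [-0.7, -0.2, -2.0]
gripper_width: 0.0116
```

Call:
send_rows(
  plan=[
    [[0.007,0,0],[0,0,0]],
    [[0.014,0,0],[0,0,0]],
    [[0.02,0,0],[0,0,0]],
    [[0.02,0,0],[0,0,0]],
    [[0.02,0,0],[0,0,0]],
  ],
)

```text
time_s: 11.4
tcp_pos: [0.6048, 0.0319, 0.2188]
eef_rot: [-0.0, 82.0, 91.2]
contact_force: [-0.2, 0.4, -3.3]
gripper_width: 0.0119
```

Call:
send_rows(
  plan=[
    [[0.006,0,0],[0,0,0]],
    [[0.012,0,0],[0,0,0]],
    [[0.016,0,0],[0,0,0]],
    [[0.016,0,0],[0,0,0]],
    [[0.016,0,0],[0,0,0]],
  ],
)

```text
time_s: 11.9
tcp_pos: [0.6048, 0.0322, 0.2164]
eef_rot: [-0.0, 82.0, 91.2]
contact_force: [0.6, 0.0, -2.0]
gripper_width: 0.0117
```

Call:
send_rows(
  plan=[
    [[0.005,0,0],[0,0,0]],
    [[0.01,0,0],[0,0,0]],
    [[0.013,0,0],[0,0,0]],
    [[0.013,0,0],[0,0,0]],
    [[0.013,0,0],[0,0,0]],
  ],
)

```text
time_s: 12.4
tcp_pos: [0.6048, 0.0325, 0.2144]
eef_rot: [-0.0, 82.0, 91.2]
contact_force: [-0.4, -0.1, -1.6]
gripper_width: 0.0117
```

Call:
send_rows(
  plan=[
    [[0.003,0,0],[0,0,0]],
    [[0.006,0,0],[0,0,0]],
    [[0.009,0,0],[0,0,0]],
    [[0.009,0,0],[0,0,0]],
    [[0.009,0,0],[0,0,0]],
  ],
)

```text
time_s: 12.9
tcp_pos: [0.6049, 0.0326, 0.2132]
eef_rot: [-0.1, 82.0, 91.1]
contact_force: [1.2, -0.4, -1.4]
gripper_width: 0.0116
```

Call:
send_rows(
  plan=[
    [[0.003,0,0],[0,0,0]],
    [[0.006,0,0],[0,0,0]],
    [[0.008,0,0],[0,0,0]],
    [[0.008,0,0],[0,0,0]],
    [[0.008,0,0],[0,0,0]],
  ],
)

```text
time_s: 13.4
tcp_pos: [0.6055, 0.0327, 0.2129]
eef_rot: [-0.8, 82.0, 90.4]
contact_force: [-0.9, -1.5, 4.8]
gripper_width: 0.0119
```

Call:
send_rows(
  plan=[
    [[-0.001,0,0],[0,0,0]],
    [[-0.001,0,0],[0,0,0]],
    [[-0.001,0,0],[0,0,0]],
    [[-0.001,0,0],[0,0,0]],
    [[-0.001,0,0],[0,0,0]],
  ],
)

```text
time_s: 13.9
tcp_pos: [0.6055, 0.0327, 0.213]
eef_rot: [-0.8, 82.0, 90.4]
contact_force: [1.0, -0.0, 2.6]
gripper_width: 0.012
```

```bash
python3 - <<'E'
from h import *
f=[];
for i in range(6):
    p=r.capture("scene"); s=r.get_state(); f.append(np.r_[s["contact_force"],s["moment"]])
print(s["tcp_pos"],np.round(np.mean(f,0),2),np.round(np.std(f,0),2))
cv2.imwrite("pics/c5.png",cv2.resize(p["color"][160:260,220:320],None,fx=6,fy=6,interpolation=3)[...,::-1])
E
```

```text
[0.60547263 0.03266269 0.21299067] [ 0.21 -0.22  1.72 -0.47 -0.14 -0.01] [0.3  0.61 0.3  0.03 0.05 0.02]
```

View pics/c5.png

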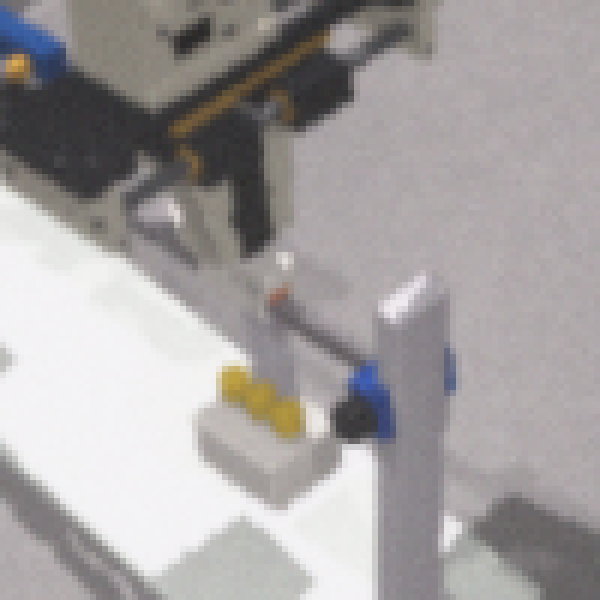

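The orange wheel (278,296) sits on the rail crest and the rail bears about 4 N with no side force. Releasing.

Call:
send_rows(
  plan=[
    [[0,0,0],[0,0,0]],
    [[0,0,0],[0,0,0]],
    [[0,0,0],[0,0,0]],
    [[0,0,0],[0,0,0]],
    [[0,0,0],[0,0,0]],
  ],
  jaw=0,
)

```text
time_s: 14.7
tcp_pos: [0.6054, 0.0327, 0.2129]
eef_rot: [-0.7, 82.0, 90.5]
contact_force: [-0.1, -0.0, 0.5]
gripper_width: 0.0424
```

Call:
send_rows(
  plan=[
    [[0,0,0],[0,0,0]],
    [[0,0,0],[0,0,0]],
    [[0,0,0],[0,0,0]],
    [[0,0,0],[0,0,0]],
    [[0,0,0],[0,0,0]],
  ],
)

```text
time_s: 15.2
tcp_pos: [0.6054, 0.0327, 0.2129]
eef_rot: [-0.7, 82.0, 90.5]
contact_force: [0.0, -0.1, 0.3]
gripper_width: 0.0436
```

Call:
send_rows(
  plan=[
    [[0,0,0],[0,0,0]],
    [[-0.05,0,0],[0,0,0]],
    [[-0.1,0,0],[0,0,0]],
    [[-0.15,0,0],[0,0,0]],
    [[-0.15,0,0],[0,0,0]],
  ],
)

```text
time_s: 15.7
tcp_pos: [0.6062, 0.0294, 0.2371]
eef_rot: [-1.9, 82.0, 89.4]
contact_force: [-0.4, 0.4, 0.2]
gripper_width: 0.0438
```

```bash
python3 - <<'E'
from h import *
for i in range(4): p=r.capture("scene")
t=r.capture("top")
cv2.imwrite("pics/c6.png",cv2.resize(np.hstack([p["color"][120:260,170:310],t["color"][110:250,260:400]]),None,fx=2.85,fy=2.85,interpolation=3)[...,::-1])
q=pts(p); 
for p,n in((p,"scene"),(t,"top")):
    for d in r.trace(p,"carrier")[:2]:
        m=pts(p,d["mask"]);m=m[m[:,2]>.1]; print(n,d["score"],len(m),np.percentile(m,[2,50,98],axis=0).round(3).tolist())
print(r.get_state()["tcp_pos"],r.get_state()["contact_force"],r.get_state()["time_s"])
E
```

```text
scene 0.94 122 [[0.597, -0.058, 0.103], [0.61, -0.035, 0.156], [0.69, 0.063, 0.297]]
[0.6053262  0.02958509 0.23487454] [0.03587851 0.27509444 0.1112324 ] 16.05
```

View pics/c6.png

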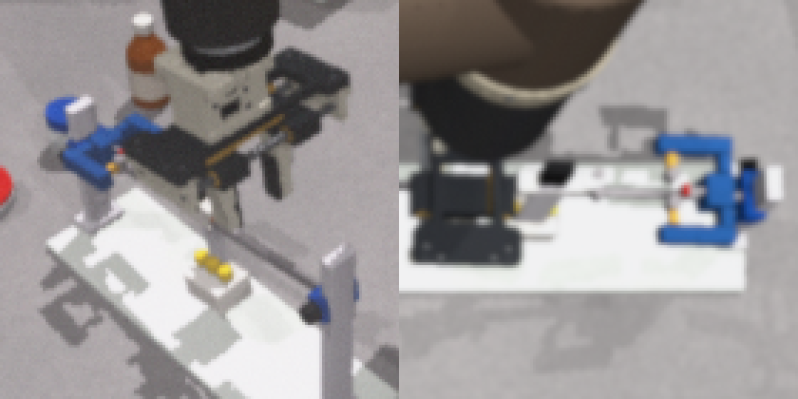

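```bash
cat > tr.py <<'E'
from h import *
def caps(p):
    c=p["color"].astype(int); hsv=cv2.cvtColor(p["color"],cv2.COLOR_RGB2HSV)
    m=(hsv[...,0]>22)&(hsv[...,0]<35)&(hsv[...,1]>170)&(hsv[...,2]>90)
    q=pts(p,m); q=q[(abs(q[:,0]-.605)<.08)&(q[:,1]>-.25)&(q[:,1]<.15)&(q[:,2]<.125)&(q[:,2]>.04)]
    return len(q),np.round(np.median(q,0),4) if len(q) else None
if __name__=="__main__":
    for i in range(5):
        p=r.capture("scene"); print(r.get_state()["time_s"],caps(p),caps(r.capture("top")))
E
python3 tr.py
```

```text
16.1 (15, array([ 0.6125, -0.0347,  0.0944])) (15, array([ 0.6041, -0.0341,  0.0977]))
16.2 (13, array([ 0.6116, -0.0368,  0.0945])) (10, array([ 0.6038, -0.0395,  0.0963]))
16.3 (15, array([ 0.6107, -0.0436,  0.0936])) (11, array([ 0.6036, -0.0449,  0.0942]))
16.4 (16, array([ 0.6093, -0.0491,  0.0915])) (11, array([ 0.6021, -0.0501,  0.0943]))
16.5 (15, array([ 0.6091, -0.0513,  0.0919])) (11, array([ 0.6017, -0.0555,  0.0938]))
```

Call:
send_rows(
  plan=[
    [[-0.05,0,0],[0,0,0]],
    [[-0.1,0,0],[0,0,0]],
    [[-0.1,0,0],[0,0,0]],
    [[-0.1,0,0],[0,0,0]],
    [[-0.1,0,0],[0,0,0]],
  ],
  jaw=-1,
)

```text
time_s: 17.05
tcp_pos: [0.6053, 0.0275, 0.2499]
eef_rot: [-0.7, 82.0, 90.5]
contact_force: [-0.5, 0.0, -0.3]
gripper_width: 0.0094
```

Call:
send_rows(
  plan=[
    [[0,0,0],[0,0,0]],
    [[0,0,0],[0,0,0]],
    [[0,0,0],[0,0,0]],
    [[0,0,0],[0,0,0]],
    [[0,0,0],[0,0,0]],
  ],
)

```text
time_s: 17.55
tcp_pos: [0.6053, 0.0275, 0.2499]
eef_rot: [-0.6, 82.0, 90.6]
contact_force: [-0.5, -0.4, -0.5]
gripper_width: 0.0002
```

Call:
send_rows(
  plan=[
    [[0,0,0],[0,0,0]],
    [[0,0,0],[0,0,0]],
    [[0,0,0],[0,0,0]],
    [[0,0,0],[0,0,0]],
    [[0,0,0],[0,0,0]],
  ],
)

```text
time_s: 18.05
tcp_pos: [0.6053, 0.0275, 0.2499]
eef_rot: [-0.6, 82.0, 90.6]
contact_force: [0.2, 0.0, -0.1]
gripper_width: 0.0003
```

```bash
python3 tr.py; python3 to.py .606 .03 .2 1.29 8
```

```text
18.1 (17, array([ 0.611 , -0.0825,  0.0879])) (12, array([ 0.6048, -0.0807,  0.0904]))
18.2 (15, array([ 0.6109, -0.0828,  0.0878])) (12, array([ 0.6041, -0.0807,  0.091 ]))
18.3 (16, array([ 0.6119, -0.08  ,  0.0875])) (12, array([ 0.6044, -0.0807,  0.0911]))
18.4 (14, array([ 0.6116, -0.0803,  0.088 ])) (12, array([ 0.6044, -0.0808,  0.0904]))
18.5 (17, array([ 0.6123, -0.0813,  0.0889])) (12, array([ 0.6045, -0.0807,  0.0901]))
t 18.55 tcp [0.6053 0.0275 0.2499] F [ 0.26 -0.11  0.42] w 0.0 j [ 16.1  14.1  -4.9  -8.3 -69.1 -12.1]
axes x,y,z: [[-0.001, 0.139, -0.99], [-1.0, -0.021, -0.002], [-0.021, 0.99, 0.139]]
1 shift [ 0.3319 -0.0043 -0.03  ] turn [ 3.998  0.004 -0.   ]
-1 shift [ 0.3319 -0.0043 -0.03  ] turn [-0.002  0.     0.002]
```

```bash
python3 - <<'E'
from h import *
p=r.capture("scene");t=r.capture("top")
cv2.imwrite("pics/c7.png",cv2.resize(np.hstack([p["color"][130:240,170:280],t["color"][120:230,290:400]]),None,fx=3.6,fy=3.6,interpolation=3)[...,::-1])
for a,n in((p,"scene"),(t,"top")):
    q=pts(a); g=q[(abs(q[:,0]-.607)<.025)&(q[:,1]<0)&(q[:,1]>-.25)]
    crest=.1723-.0 + .1405*(g[:,1]-.034); h=g[:,2]-crest
    for lo,hi in((.004,.02),(.022,.07)):
        s=g[(h>lo)&(h<hi)]; print(n,lo,len(s),np.round(np.sort(s[:,1])[::max(1,len(s)//14)],3), np.round(np.median(s,0),4))
E
```

```text
scene 0.004 216 [-0.248 -0.237 -0.235 -0.233 -0.211 -0.203 -0.195 -0.19  -0.187 -0.174
 -0.159 -0.155 -0.146 -0.106 -0.086] [ 0.6182 -0.1898  0.1547]
scene 0.022 92 [-0.248 -0.245 -0.243 -0.242 -0.241 -0.239 -0.238 -0.237 -0.236 -0.236
 -0.236 -0.235 -0.235 -0.234 -0.232 -0.199] [ 0.6123 -0.2367  0.1703]
top 0.004 450 [-0.25  -0.235 -0.23  -0.213 -0.206 -0.201 -0.188 -0.171 -0.16  -0.155
 -0.146 -0.135 -0.113 -0.092 -0.081] [ 0.6042 -0.1707  0.1585]
top 0.022 241 [-0.249 -0.245 -0.242 -0.239 -0.237 -0.236 -0.235 -0.202 -0.155 -0.121
 -0.117 -0.112 -0.108 -0.103 -0.099] [ 0.6049 -0.2023  0.1792]
```

View pics/c7.png

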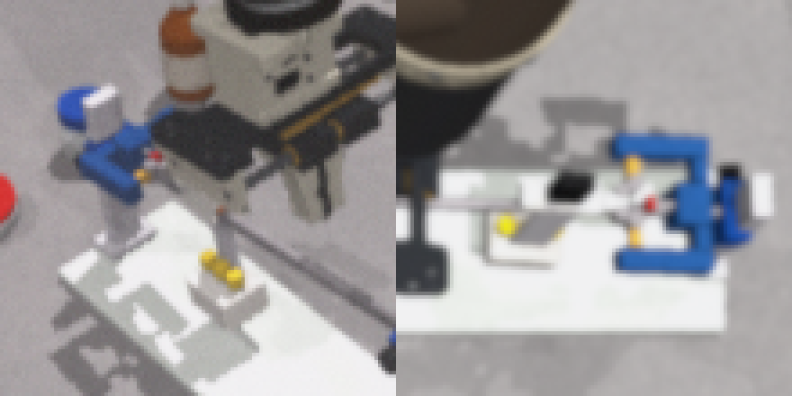

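The carrier rests at the catch. In the top crop the tab is at (570,188), the nose is at the rollers (~(632,200)), and only bare rail lies uphill. The push face is at world y≈−0.081. Next I'll place the closed fingers behind it.

```bash
python3 to.py .6068 -.0397 .2325 1.29 8|tail -1;
```

```text
-1 shift [ 5.250e-02 -1.000e-04 -4.599e-01] turn [-0.002  0.     0.002]
```

Call:
send_rows(
  plan=[
    [[0.01,0,-0.12],[0,0,0]],
    [[0.03,0,-0.24],[0,0,0]],
    [[0.05,0,-0.36],[0,0,0]],
    [[0.05,0,-0.46],[0,0,0]],
    [[0.05,0,-0.46],[0,0,0.002]],
  ],
)

```text
time_s: 19.15
tcp_pos: [0.6066, -0.0414, 0.2325]
eef_rot: [0.4, 82.0, 91.5]
contact_force: [-0.7, 0.1, -0.9]
gripper_width: 0.0004
```

```bash
python3 to.py .6071 -.0330 .1867 1.29 8
```

```text
t 19.15 tcp [ 0.6066 -0.0414  0.2325] F [-0.67  0.15 -0.88] w 0.0004 j [  9.4  15.5  -5.2  -8.5 -68.4  -5.3]
axes x,y,z: [[-0.004, 0.139, -0.99], [-1.0, -0.02, 0.001], [-0.019, 0.99, 0.139]]
1 shift [ 0.31   -0.0048  0.0128] turn [ 3.996e+00 -1.000e-03  1.000e-03]
-1 shift [ 0.31   -0.0048  0.0128] turn [-0.004 -0.    -0.001]
```

Call:
send_rows(
  plan=[
    [[0.1,0,0],[0,0,0]],
    [[0.18,-0.005,0],[0,0,0]],
    [[0.25,-0.005,0],[0,0,0]],
    [[0.29,-0.005,0],[0,0,0]],
    [[0.305,-0.005,0],[0,0,0]],
  ],
)

```text
time_s: 19.65
tcp_pos: [0.6069, -0.0346, 0.1863]
eef_rot: [0.9, 82.0, 92.0]
contact_force: [0.9, -0.6, 0.5]
gripper_width: 0.0001
```

```bash
python3 to.py .6076 -.0640 .1823 1.29 8
```

```text
t 19.65 tcp [ 0.6069 -0.0346  0.1863] F [ 0.93 -0.59  0.55] w 0.0001 j [ 10.1  17.5  -8.6  -8.9 -63.   -5. ]
axes x,y,z: [[-0.005, 0.139, -0.99], [-1.0, -0.02, 0.002], [-0.02, 0.99, 0.139]]
1 shift [-0.0005 -0.0008 -0.1977] turn [ 3.997e+00 -3.000e-03  1.000e-03]
-1 shift [-0.0005 -0.0008 -0.1977] turn [-0.003 -0.001 -0.002]
```

Call:
send_rows(
  plan=[
    [[0,0,-0.05],[0,0,0]],
    [[0,0,-0.1],[0,0,0]],
    [[0,0,-0.15],[0,0,0]],
    [[0,0,-0.18],[0,0,0]],
    [[0,0,-0.19],[0,0,0]],
  ],
)

```text
time_s: 20.15
tcp_pos: [0.6075, -0.0637, 0.1824]
eef_rot: [0.8, 82.0, 91.9]
contact_force: [-0.2, 0.1, 1.2]
gripper_width: 0.0002
```

Call:
send_rows(
  plan=[
    [[0,0,-0.008],[0,0,0]],
    [[0,0,-0.016],[0,0,0]],
    [[0,0,-0.024],[0,0,0]],
    [[0,0,-0.032],[0,0,0]],
    [[0,0,-0.032],[0,0,0]],
  ],
)

```text
time_s: 20.65
tcp_pos: [0.6076, -0.0685, 0.1818]
eef_rot: [0.8, 82.0, 91.9]
contact_force: [-0.5, -0.2, -0.8]
gripper_width: 0.0003
```

Call:
send_rows(
  plan=[
    [[0,0,-0.006],[0,0,0]],
    [[0,0,-0.012],[0,0,0]],
    [[0,0,-0.018],[0,0,0]],
    [[0,0,-0.024],[0,0,0]],
    [[0,0,-0.024],[0,0,0]],
  ],
)

```text
time_s: 21.15
tcp_pos: [0.6076, -0.0718, 0.1813]
eef_rot: [0.8, 82.0, 91.9]
contact_force: [0.5, 1.3, 0.4]
gripper_width: 0.0004
```

Call:
send_rows(
  plan=[
    [[0,0,-0.006],[0,0,0]],
    [[0,0,-0.012],[0,0,0]],
    [[0,0,-0.018],[0,0,0]],
    [[0,0,-0.024],[0,0,0]],
    [[0,0,-0.028],[0,0,0]],
  ],
)

```text
time_s: 21.65
tcp_pos: [0.6077, -0.0742, 0.1808]
eef_rot: [0.7, 81.9, 91.8]
contact_force: [-2.3, 10.2, 3.4]
gripper_width: 0.0
```

Call:
send_rows(
  plan=[
    [[0,0,-0.006],[0,0,0]],
    [[0,0,-0.012],[0,0,0]],
    [[0,0,-0.018],[0,0,0]],
    [[0,0,-0.024],[0,0,0]],
    [[0,0,-0.028],[0,0,0]],
  ],
)

```text
time_s: 22.15
tcp_pos: [0.6078, -0.0767, 0.1804]
eef_rot: [0.5, 81.7, 91.7]
contact_force: [-1.6, 8.3, 2.7]
gripper_width: 0.0004
```

Call:
send_rows(
  plan=[
    [[0,0,-0.006],[0,0,0]],
    [[0,0,-0.012],[0,0,0]],
    [[0,0,-0.018],[0,0,0]],
    [[0,0,-0.024],[0,0,0]],
    [[0,0,-0.03],[0,0,0]],
  ],
)

```text
time_s: 22.65
tcp_pos: [0.6078, -0.0807, 0.1798]
eef_rot: [0.6, 81.7, 91.7]
contact_force: [-0.8, 2.7, 1.0]
gripper_width: 0.0005
```

Call:
send_rows(
  plan=[
    [[0,0,-0.006],[0,0,0]],
    [[0,0,-0.012],[0,0,0]],
    [[0,0,-0.018],[0,0,0]],
    [[0,0,-0.024],[0,0,0]],
    [[0,0,-0.03],[0,0,0]],
  ],
)

```text
time_s: 23.15
tcp_pos: [0.6079, -0.0854, 0.1791]
eef_rot: [0.6, 81.7, 91.7]
contact_force: [0.3, -0.3, 0.1]
gripper_width: 0.0005
```

```bash
python3 tr.py | tail -2; python3 to.py .6079 -.0910 .1783 1.29 8 | tail -1; python3 - <<'E'
from h import *
p=r.capture("scene");t=r.capture("top")
cv2.imwrite("pics/c8.png",cv2.resize(np.hstack([p["color"][130:240,170:280],t["color"][120:230,290:400]]),None,fx=3.6,fy=3.6,interpolation=3)[...,::-1])
E
```

```text
23.5 (1, array([ 0.6134, -0.0955,  0.086 ])) (0, None)
23.6 (3, array([ 0.6118, -0.0943,  0.0842])) (0, None)
-1 shift [ 0.0003  0.0007 -0.0398] turn [-0.003  0.007 -0.001]
```

View pics/c8.png

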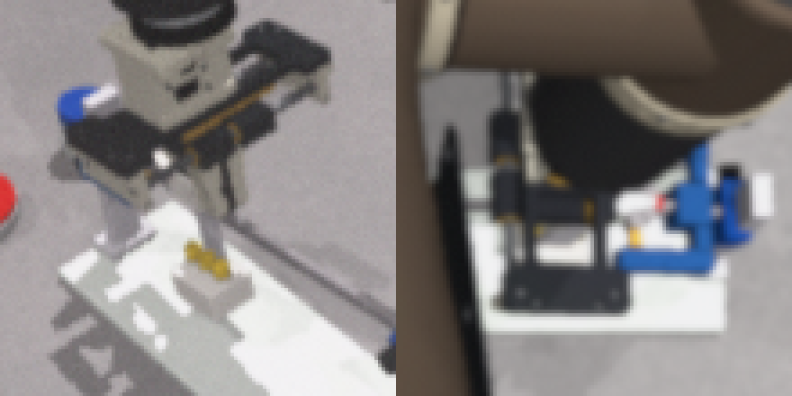

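The nose is now past the yellow roller (632,240) and near the plunger (658,203). I'll press on gently to confirm the soft end.

Call:
send_rows(
  plan=[
    [[0,0,-0.006],[0,0,0]],
    [[0,0,-0.012],[0,0,0]],
    [[0,0,-0.018],[0,0,0]],
    [[0,0,-0.024],[0,0,0]],
    [[0,0,-0.03],[0,0,0]],
  ],
)

```text
time_s: 24.25
tcp_pos: [0.608, -0.0897, 0.1785]
eef_rot: [0.5, 81.7, 91.7]
contact_force: [0.7, 0.5, 0.3]
gripper_width: 0.0008
```

Call:
send_rows(
  plan=[
    [[0,0,-0.006],[0,0,0]],
    [[0,0,-0.012],[0,0,0]],
    [[0,0,-0.016],[0,0,0]],
    [[0,0,-0.016],[0,0,0]],
    [[0,0,-0.016],[0,0,0]],
  ],
)

```text
time_s: 24.75
tcp_pos: [0.6081, -0.0916, 0.1782]
eef_rot: [0.5, 81.7, 91.6]
contact_force: [-0.6, 3.3, 1.4]
gripper_width: 0.0007
```

Call:
send_rows(
  plan=[
    [[0,0,-0.005],[0,0,0]],
    [[0,0,-0.01],[0,0,0]],
    [[0,0,-0.015],[0,0,0]],
    [[0,0,-0.018],[0,0,0]],
    [[0,0,-0.018],[0,0,0]],
  ],
)

```text
time_s: 25.25
tcp_pos: [0.6082, -0.0942, 0.1778]
eef_rot: [0.5, 81.7, 91.6]
contact_force: [0.9, 3.9, 1.3]
gripper_width: 0.0004
```

Call:
send_rows(
  plan=[
    [[0,0,0.03],[0,0,0]],
    [[0,0,0.08],[0,0,0]],
    [[0,0,0.15],[0,0,0]],
    [[0,0,0.22],[0,0,0]],
    [[0,0,0.28],[0,0,0]],
  ],
)

```text
time_s: 25.75
tcp_pos: [0.6073, -0.0517, 0.1841]
eef_rot: [0.4, 81.7, 91.6]
contact_force: [-0.8, 0.4, -0.7]
gripper_width: 0.0008
```

Call:
send_rows(
  plan=[
    [[0,0,0.1],[0,0,0]],
    [[-0.1,0,0.2],[0,0,0]],
    [[-0.25,0,0.3],[0,0,0]],
    [[-0.45,0,0.5],[0,0,0]],
    [[-0.6,0,0.8],[0,0,0]],
  ],
)

```text
time_s: 26.25
tcp_pos: [0.6054, 0.0541, 0.2936]
eef_rot: [-0.4, 81.7, 90.7]
contact_force: [1.9, 0.3, 0.2]
gripper_width: 0.0004
```

```bash
python3 tr.py|tail -2; python3 - <<'E'
from h import *
p=r.capture("scene");t=r.capture("top")
cv2.imwrite("pics/c9.png",cv2.resize(np.hstack([p["color"][130:240,170:280],t["color"][120:230,290:400]]),None,fx=3.6,fy=3.6,interpolation=3)[...,::-1])
print(r.get_state()["tcp_pos"])
E
```

```text
26.6 (7, array([ 0.6123, -0.0948,  0.0865])) (12, array([ 0.6042, -0.0994,  0.088 ]))
26.7 (9, array([ 0.6098, -0.0966,  0.0862])) (12, array([ 0.6041, -0.0996,  0.0881]))
[0.60513046 0.05311754 0.28985291]
```

View pics/c9.png

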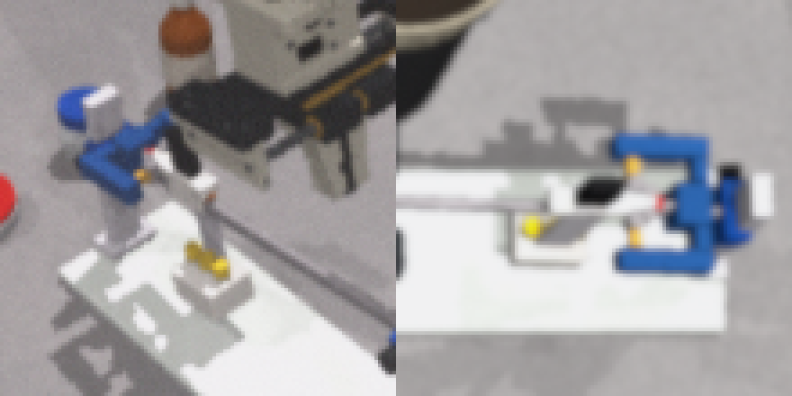

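The carrier stayed home after the fingers withdrew. It has moved 19 mm past its rest position, with its nose against the red plunger (660,203) and beyond the rollers (633,165) and (633,238). Handing in.

```bash
python3 -c "
from plant import r
print(r.close_job())"
```

```text
the job is handed in; nothing more can be done
None
```

The carrier is home in the catch against the red plunger. I handed the job in after about 27 s of the 62 s allowed. No verdict was reported.

- **Hooking on:** I gripped the carrier by its tab and felt for the rail sideways (about 5 N). I lowered it until the rail bore it, at most about 7 N, and let go at about 4 N.
- **Rolling down:** It rolled by itself, at about 0.05 m/s rather than the 0.15 m/s stated. It came to rest at the catch, not moving over 0.4 s of pictures.
- **Pushing home:** The closed fingers pushed on the saddle's uphill end. The highest force read was about 11 N; it fell to zero at the snap, and the soft spring then read about 4 N.
- **Last checks:** After the fingers withdrew, the carrier stayed 19 mm down the rail from its rest position (20 mm expected). It looked upright and still, with its nose past both rollers. The two cameras disagreed by about 5 mm on absolute position.

I had no direct reading of the plunger or roller travel, so those are judged from the carrier's position, the forces and the pictures. I did not re-measure the bystanders, but no move came near them.

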